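Hold a scroll bracket in the corner jig for carving

ROBOT

A 6-joint arm with a two-finger parallel gripper is mounted at the origin on the work surface. World frame = base frame: x ahead of the robot, y to its left, z up, the work surface at z = 0. Lengths are in mm, angles in rad, forces in N, time in s.
With the tool pointing down it reaches from about 350 to 875 mm from the base axis. Payload 4.2 kg.
Tool frame: the origin (TCP) lies at the very end of the fingers, on their centre line; the grasp point (between the pads) lies 19 mm behind it (arm.pinch_z is the distance from the TCP to the grasp point, in mm); x points along the fingers, y is the direction in which the jaws open and shut, and the axes are right-handed (so a half turn about x gives the same grasp; the last joint's range is limited). The gripper opens to 85 mm and grips with 20 to 120 N. Pads are 22 mm wide; open, the fingers measure 114 mm over their backs; the gripper's body (76 mm by 85 mm) begins 54 mm behind the grasp point. The pads swing forward as they close: fully open they stand 13 mm farther back than shut.
Start: joints at [-0.983, 0.385, 0.008, 0, -1.194, -0.259], TCP at [201.832, -591.492, 231.312] pointing down, gripper open.
Joint ranges: [-3.14, 3.14], [-1.21, 2.06], [-1.07, 1.41], [-3.16, 2.05], [-2.99, -0.16], [-3.1, 3.1]. Speed limits (rad/s): [2.79, 2.79, 3.14, 3.14, 3.14, 3.14].

INTERFACE

Orientations are given as a unit quaternion [x, y, z, w].
In Python, from bench import arm gives the robot as it stands.
- The arm moves only by the tool drive_tool, never from a script. Its argument "motion" is a list of rows, each a list of 4 numbers: the shift along the tool's x, y, z in mm, then the turn about the tool's x in degrees. In form: [[dx, dy, dz, spin], ...]. A call has 1 to 10 rows; each row shifts and turns the commanded pose from where the row before left it, along the tool's axes as they then stand; what a row does not reach is not made up. A row lasts 1/12 s, in which the tool goes at most 41.7 mm and 7.16 degrees, less where a joint would pass 70% of its speed; a pose out of reach is approached as far as the arm can. A call with a gripper value outside its range is refused whole. "grip" is the finger opening in mm, from 0 to 85.4, set as the call begins (left out, the last holds). The fingers move at their own pace and stop on an object; the grip force is fixed at half the most. Time passes only in rows, so rows that do not move let the fingers close. It gives the time, the measured TCP pose, the force and the opening at its end, in the units of the state.
- arm.read_state(): the state, without advancing time (a new reading comes with each control period).
- arm.get_image(name): name is "scene" or "top"; returns the picture (480x640x3 uint8, red, green, blue); there is no depth.
- arm.calibration(name): a dict with "K" (3x3 intrinsics, pixels), "eye" and "attitude" of the camera in the world. Camera axes: x right, y up, looking along -z (the intrinsics and any distortion apply to the point x, -y, -z); pixel columns grow to the right and rows downward; lengths in mm; the calibration is good to about 2 mm. A picture is of the moment at which its call begins. calibration takes no time and is no camera call.
- arm.job_done(): hands the job in, once; it reports no verdict.
The state is a dict: "clock": time; "joints": joint angles; "joint_vel": joint speeds; "joint_efforts": joint torques, N m; "position": TCP position; "ee_rot": TCP orientation; "contact_force": force on the tool from outside, world axes, zero at the start; "wrist_torque": the same for the moment, N m; "gripper_width": finger opening in mm.
Only numpy, scipy, OpenCV 4.12 (cv2) and the standard library are available. Lean on these libraries where they do the work, as an engineer would, in place of code of your own. Each camera call takes 0.05 s, during which the arm holds its last target. There are 200 camera calls.

TASK

Pick up the larger of the two wooden scroll brackets and set it flat on the dark wooden corner jig, its tall end against the short end fence and one long side of its foot against the long side fence, and press it home into the corner so that it touches both fences at once. Finish while still holding it pressed there with the gripper, neither letting go nor easing off, and leave the small bracket, the mallet and the gouge where they lie.

Things in the scene. Friction and masses are not known exactly. Their poses are not given: they have to be found in the camera images.
- bracket_center (a point): The larger of two scroll brackets of one shape, loose, about 0.18 kg; all sizes under bracket. This point lies in the mid-plane of its upright block (the part to grip, 30 mm thick along y), 40 mm above the bracket's underside, 35 mm from the tall (+x) end face and 35 mm from either long side. Axes: x along the foot towards the tall end, z up.
- bracket_corner (a point): The lower corner of the larger bracket's foot plate at its tall (+x) end and -y side: the one that goes into the jig's corner. Axes as bracket_center, from which it lies +35 mm x, -35 mm y, -40 mm z.
- bracket: The larger bracket, pale wood: flat foot 110 (x) x 70 (y) x 18 mm; on it an upright block 60 x 30 x 45 mm, flush with the foot's +x end (the tall end) and centred across y, top 63 mm above the underside; before it, towards -x, a low scroll, a roll 28 mm in diameter, 30 mm long across y. Origin: centre of the underside; bracket_center is at +20, 0, +40 mm.
- jig_corner (a point): Inner corner of the jig, a dark wooden board 220 (x) x 180 (y) x 12 mm screwed to the bench with two fences 14 mm high, all waxed (friction about 0.3): the point where both inner fence faces meet the board's top. From here the side fence runs towards -x and the end fence towards +y; the free area is at -x, +y; z up. It is 75 mm +x, 55 mm -y of the board's centre. The seated bracket's axes are parallel to these.
- side_fence: The long fence (220 x 35 x 14 mm) fixed on the jig board along its -y edge; origin at the centre of its underside; its inner face is 17.5 mm towards +y. Axes as jig_corner. Rigid.
- end_fence: The short fence (35 x 145 x 14 mm) fixed on the jig board across its +x end; origin at the centre of its underside; its inner face is 17.5 mm towards -x. Axes as jig_corner. Rigid.
- small_bracket_center (a point): The smaller bracket, a bystander, same shape at two thirds of the size (foot 73 x 46 x 12 mm, top 42 mm high), loose on the bench; the point is 26 mm above its underside, in its upright block.
- mallet: A round wooden carver's mallet lying on the bench, 250 mm long along its x, head 72 mm across; origin on the bench under it, 100 mm from the head's end. A bystander.
- gouge: A carving gouge lying on the bench, 235 mm long along its x, wooden handle 26 mm thick towards -x, steel blade towards +x; origin under the joint of handle and blade. A bystander.
Mind the look-alikes: they are no part of the job. What is shaped like the bracket but green or purple is not meant.

How it is judged (in metres and radians):
On the way:
1. the larger bracket is picked up, off the bench (height (world z) of bracket_corner above 0.02 m and contact force between bracket and the fingers above 0.5 N), for 0.1 s.
At the end, for the whole second after the job is handed in: Through the last second the bracket lies flat on the jig (4 mm, 0.04 rad), its tall-end corner within 3.5 mm of the fences' corner along each fence, square within 0.04 rad, at rest, pressing on each fence with over 1 N, the fingers still bearing on it with over 1 N (x of bracket_corner in the frame of jig_corner between -0.0035 and 0.0035 m and y of bracket_corner in the frame of jig_corner between -0.0035 and 0.0035 m and z of bracket_corner in the frame of jig_corner between -0.0035 and 0.004 m and angle between the x axis of bracket_center and the x axis of jig_corner, either way round below 0.04 rad and angle between bracket_center's own z axis and vertical below 0.04 rad and contact force between bracket and side_fence above 1 N and contact force between bracket and end_fence above 1 N and contact force between bracket and the fingers above 1 N and linear speed of bracket below 0.01 m/s); the arm keeps its last pose, push and grip.
It fails at once if the small bracket was moved by more than 30 mm (distance of small_bracket_center from where it was at the start of the episode above 0.03 m).
It fails at once if the mallet was moved by more than 30 mm (distance of mallet from where it was at the start of the episode above 0.03 m).
It fails at once if the gouge was moved by more than 30 mm (distance of gouge from where it was at the start of the episode above 0.03 m).
It also fails if it takes over 42 s, if anything falls off the work surface, if the arm or the gripper's body presses on something with over 40 N, if the wrist force passes 120 N, or if a joint passes its speed limit or range.

## Working session

There is one attempt and no reset: what is moved stays moved. The work goes in short steps, Python scripts to look and compute and a tool call to move; the robot and the scene stay as the last step left them, time stands still between calls to the robot, and variables do not carry over. Pictures are saved under pics/ and viewed, about 8 in all and at most 12, crops included, and the job is handed in when it is done.

Besides the shell and the picture viewer there is one more tool, called after "Call:" as a command line: name --pt "numbers of a row" for each row, then --argument value for the rest. drive_tool: Moves the arm, as the interface text tells. Its arguments: {"type":"object","properties":{"motion":{"type":"array"},"grip":{"type":"number"}},"required":["motion"]}

```bash
mkdir -p pics; ls; python3 - <<'E'
from bench import arm
import cv2
s=arm.read_state();print(s)
for n in("scene","top"):
    cv2.imwrite(f"pics/{n}0.png",arm.get_image(n)[:,:,::-1]);print(n,arm.calibration(n))
print(arm.pinch_z)
E
```

```text
pics
{'clock': 0.0, 'joints': array([-9.83400238e-01,  3.85583221e-01,  6.60196149e-03, -5.18879016e-04,
       -1.19401518e+00, -2.58636749e-01]), 'joint_vel': array([ 9.51341308e-04, -1.74000276e-03, -1.33704340e-03,  7.77426348e-04,
        3.73854610e-05,  5.25939673e-05]), 'joint_efforts': array([-1.92440006e-03, -3.92288196e+01,  1.88400275e+01,  4.18625593e+00,
       -4.70417464e-03, -5.72284875e-06]), 'position': array([ 201.64037713, -590.94510873,  230.19321392]), 'ee_rot': array([-0.1148651 ,  0.69774949,  0.11642368,  0.69742181]), 'contact_force': array([-0.54134639,  0.52525997,  0.10353557]), 'wrist_torque': array([-0.00064351,  0.00517879, -0.0290359 ]), 'gripper_width': 85.30490157174553}
scene {'K': array([[495.5193926 ,   0.        , 323.44709094],
       [  0.        , 495.5193926 , 245.98479169],
       [  0.        ,   0.        ,   1.        ]]), 'eye': array([1.29986407e+03, 1.29438535e+00, 7.11517389e+02]), 'attitude': array([0.28304764, 0.31032522, 0.65492497, 0.62821619])}
top {'K': array([[437.62873112,   0.        , 315.59536261],
       [  0.        , 437.62873112, 241.42475998],
       [  0.        ,   0.        ,   1.        ]]), 'eye': array([ 420.31824736,  -65.19108986, 1115.53840078]), 'attitude': array([-0.04733491,  0.03657915,  0.71515156, -0.69640478])}
18.700000000000003
```

View pics/top0.png

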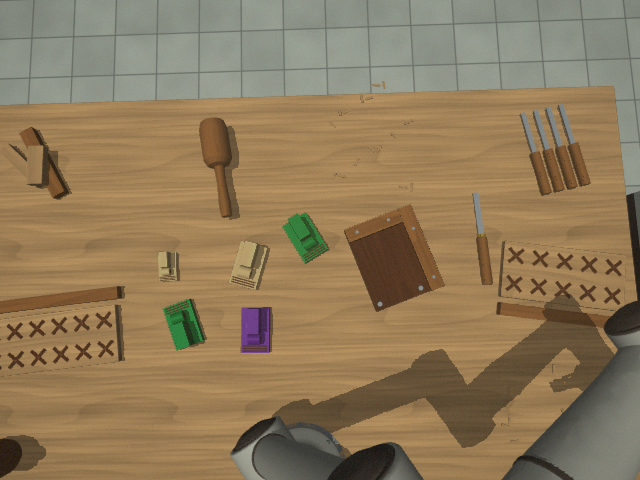

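View pics/scene0.png

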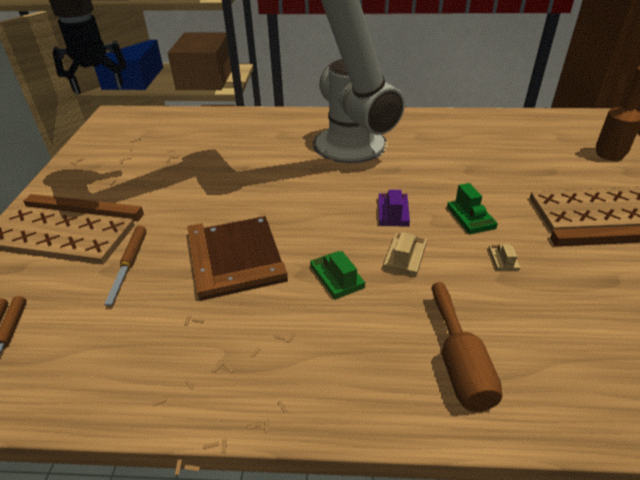

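The top view shows the large pale bracket at about (249,265), the small pale one at (167,266), the purple and green decoys, and the jig at (395,258). The jig's inner corner is at the upper right, about (402,218). The side fence is on the right and the end fence at the top. I'll confirm with an enlarged crop.

```bash
cat > h.py <<'E'
import numpy as np,cv2
from scipy.spatial.transform import Rotation as R
from bench import arm
def ray(n,p):
    c=arm.calibration(n);K=c["K"]
    d=np.linalg.inv(K)@np.array([p[0],p[1],1.]);d=np.array([d[0],-d[1],-d[2]])
    return c["eye"],R.from_quat(c["attitude"]).apply(d)
def pt(n,p,z):
    e,d=ray(n,p);return e+d*(z-e[2])/d[2]
def px(n,P):
    c=arm.calibration(n);q=R.from_quat(c["attitude"]).inv().apply(np.asarray(P)-c["eye"])
    q=c["K"]@np.array([q[0],-q[1],-q[2]]);return q[:2]/q[2]
E
python3 - <<'E'
from h import *
im=cv2.imread("pics/top0.png"); s=cv2.imread("pics/scene0.png")
a=cv2.resize(im[230:300,215:285],(400,400),interpolation=cv2.INTER_CUBIC)
b=cv2.resize(im[200:320,335:455],(400,400),interpolation=cv2.INTER_CUBIC)
c=cv2.resize(s[215:295,370:450],(400,400)[:2],interpolation=cv2.INTER_CUBIC)
d=cv2.resize(s[205:305,180:300],(400,333),interpolation=cv2.INTER_CUBIC)
o=np.zeros((800,800,3),np.uint8);o[:400,:400]=a;o[:400,400:]=b;o[400:,:400]=c;o[400:733,400:]=d
cv2.imwrite("pics/crop1.png",cv2.resize(o,(600,600)))
for p in((249,265),(167,266),(402,218)):print(pt("top",p,20))
E
```

```text
[496.23866718 118.58029065  20.        ]
[499.23700834 325.64007084  20.        ]
[ 604.86171897 -270.17282074   20.        ]
```

View pics/crop1.png

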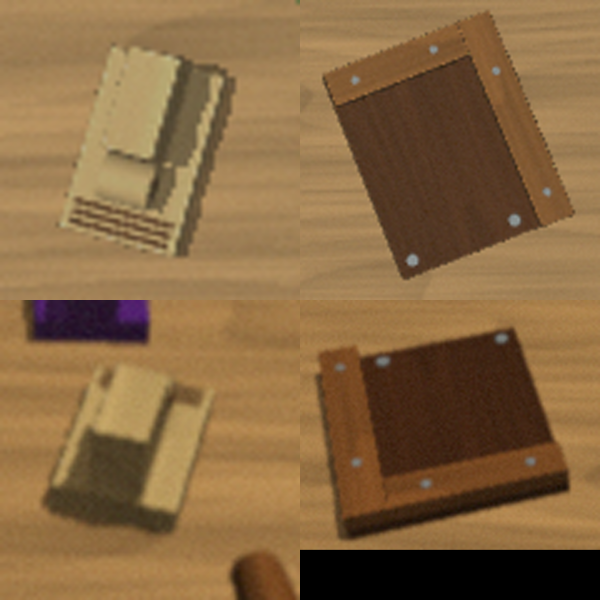

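The crop shows the large pale bracket with its block towards image-up, which is its tall end. Its scroll and grooves are at the bottom. The jig's dark free area has its inner corner at about (403,223). Next I'll measure both with masks.

```bash
python3 - <<'E'
from h import *
im=cv2.imread("pics/top0.png")
g=cv2.cvtColor(im,cv2.COLOR_BGR2HSV)
print("jig px hsv",g[260,390],g[225,368],"brk",g[245,246],g[280,240],"bench",g[290,220], g[240,225])
# jig board: dark
V=g[:,:,2];roi=np.zeros(V.shape,np.uint8);roi[195:325,335:455]=1
m=((V<105)&(roi>0)).astype(np.uint8)
m=cv2.morphologyEx(cv2.morphologyEx(m,cv2.MORPH_CLOSE,np.ones((5,5))),cv2.MORPH_OPEN,np.ones((5,5)))
c=max(cv2.findContours(m,0,1)[0],key=cv2.contourArea)[:,0]
w=np.array([pt("top",p,12)[:2] for p in c],np.float32)
r=cv2.minAreaRect(w);print("jig rect",r);print(cv2.boxPoints(r).round(1))
for n,ps in(("brk",[(112,46),(222,75),(176,255),(60,225)]),):
    P=[pt("top",(215+x*70/300,230+y*70/300),18) for x,y in ps]
    print(n,np.round(P,1));print([np.linalg.norm(P[i]-P[i-1]).round(1) for i in range(4)])
# pale: low saturation
S=g[:,:,1];print("S",S[245,246],S[280,240],S[240,225])
T=[pt("top",(215+x*70/300,230+y*70/300),63) for x,y in[(125,48),(182,62),(157,158),(103,147)]]
print(np.round(T,1),[np.linalg.norm(T[i]-T[i-1]).round(1) for i in range(4)])
for n,ps in(("jig",[(470,57),(335,105),(540,226),(403,278)]),):
    print(np.round([pt("top",(335+(x-300)*.4,200+y*.4),12) for x,y in ps],1))
# scene view jig inner corner
print("scene corner",pt("scene",(180+(387-300)*.4,205+(475-300)*.4),12), px("scene",pt("top",(403,222.8),12)))
s=arm.read_state();print(R.from_quat(s["ee_rot"]).as_matrix().round(3))
E
```

```text
jig px hsv [ 11 136  86] [ 15 152 129] brk [ 20 107 181] [ 18 113 156] bench [ 17 119 158] [ 17 123 156]
jig rect ((485.5355529785156, -234.02810668945312), (188.0462646484375, 149.36170959472656), 19.62946319580078)
[[ 371.9 -195.3]
 [ 422.1 -336. ]
 [ 599.2 -272.8]
 [ 549.  -132.1]]
brk [[558.4 138.4  18. ]
 [539.4  73.5  18. ]
 [434.6 101.7  18. ]
 [453.8 169.5  18. ]]
[np.float64(109.1), np.float64(67.7), np.float64(108.5), np.float64(70.5)]
S 107 113 123
[[551.4 122.7  63. ]
 [542.6  90.4  63. ]
 [488.6 105.   63. ]
 [495.6 135.5  63. ]] [np.float64(57.3), np.float64(33.5), np.float64(55.9), np.float64(31.2)]
[[ 593.8 -273.6   12. ]
 [ 548.4 -134.7   12. ]
 [ 421.2 -334.8   12. ]
 [ 373.4 -196.3   12. ]]
scene corner [ 575.8263773  -272.09664537   12.        ] [212.14254484 281.11255475]
[[-0.001 -0.323  0.946]
 [ 0.002  0.946  0.323]
 [-1.     0.002 -0.   ]]
```

Call:
drive_tool --pt "0 22 20.5 0" --pt "0 22 20.5 0" --pt "0 22 20.5 0" --pt "0 22 20.5 0" --pt "0 22 20.5 0" --pt "0 22 20.5 0" --pt "0 22 20.5 0" --pt "0 22 20.5 0" --pt "0 22 20.5 0" --pt "0 22 20.5 0" --grip 85

```text
clock: 0.93
position: [324.9, -315.6, 231.0]
ee_rot: [-0.115, 0.698, 0.116, 0.697]
contact_force: [0.4, -0.3, 0.3]
gripper_width: 85.2
```

Call:
drive_tool --pt "0 22 20.5 0" --pt "0 22 20.5 0" --pt "0 22 20.5 0" --pt "0 22 20.5 0" --pt "0 22 20.5 0" --pt "0 22 20.5 0" --pt "0 22 20.5 0" --pt "0 22 20.5 0" --pt "0 22 20.5 0" --pt "0 22 20.5 0"

```text
clock: 1.77
position: [447.8, -41.2, 231.1]
ee_rot: [-0.116, 0.698, 0.116, 0.697]
contact_force: [1.0, -0.7, -0.5]
gripper_width: 84.9
```

Call:
drive_tool --pt "0 22 20.5 0" --pt "0 22 20.5 0" --pt "0 22 20.5 0" --pt "0 22 20.5 0" --pt "0 22 20.5 0" --pt "0 0 0 6.8" --pt "0 0 0 6.8" --pt "0 0 0 6.8" --pt "0 0 0 6.8" --pt "0 0 0 6.8"

```text
clock: 2.6
position: [508.9, 94.6, 230.7]
ee_rot: [0.095, 0.701, -0.095, 0.7]
contact_force: [0.4, 0.2, 0.8]
gripper_width: 84.6
```

Call:
drive_tool --pt "0 11 2.7 0" --pt "0 11 2.7 0" --pt "30 0 0 0" --pt "30 0 0 0" --pt "30 0 0 0" --pt "30 0 0 0" --pt "20 0 0 0" --pt "0 0 0 0" --pt "0 0 0 0"

```text
clock: 3.35
position: [520.4, 114.8, 90.5]
ee_rot: [0.092, 0.702, -0.093, 0.7]
contact_force: [0.5, -0.2, 0.2]
gripper_width: 85.2
```

```bash
python3 - <<'E'
from h import *
s=arm.read_state();M=R.from_quat(s["ee_rot"]).as_matrix();print(s["position"].round(1),np.degrees(np.arctan2(M[1,2],M[0,2])),M[:,0].round(3))
a=arm.get_image("scene")[:,:,::-1];b=arm.get_image("top")[:,:,::-1]
o=np.hstack([cv2.resize(a[170:300,340:470],(400,400),interpolation=2),cv2.resize(b[200:330,190:320],(400,400),interpolation=2)])
cv2.imwrite("pics/hover.png",o)
E
```

```text
[520.4 114.8  90.5] -15.027905183055593 [-0.002 -0.001 -1.   ]
```

View pics/hover.png

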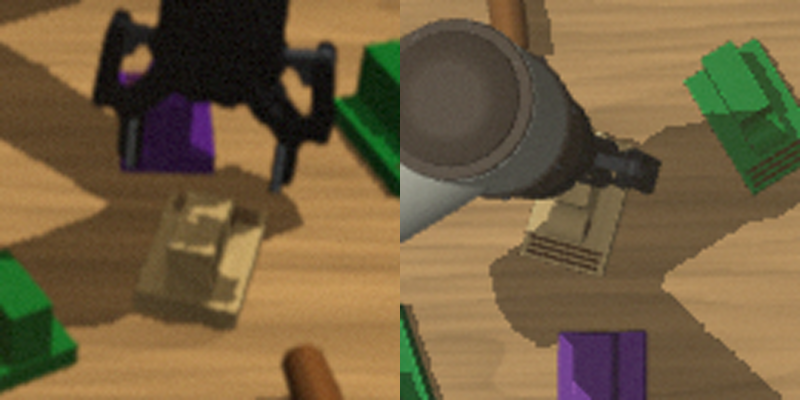

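The fingers straddle the block centrally in both views, with the block at about (200,245) in the left panel. Next: descend, grip and lift.

Call:
drive_tool --pt "20 0 0 0" --pt "20 0 0 0" --pt "15 0 0 0" --pt "10 0 0 0" --pt "0 0 0 0" --pt "0 0 0 0"

```text
clock: 3.95
position: [521.1, 114.8, 27.2]
ee_rot: [0.093, 0.7, -0.093, 0.701]
contact_force: [0.1, 0.3, -0.2]
gripper_width: 84.6
```

Call:
drive_tool --pt "0 0 0 0" --pt "0 0 0 0" --pt "0 0 0 0" --pt "0 0 0 0" --pt "0 0 0 0" --pt "0 0 0 0" --pt "0 0 0 0" --pt "0 0 0 0" --pt "0 0 0 0" --pt "0 0 0 0" --grip 0

```text
clock: 4.78
position: [521.0, 114.8, 27.1]
ee_rot: [0.093, 0.7, -0.093, 0.702]
contact_force: [-1.3, 1.0, 5.6]
gripper_width: 29.6
```

Call:
drive_tool --pt "-8 0 0 0" --pt "-15 0 0 0" --pt "-25 0 0 0" --pt "-25 0 0 0" --pt "-25 0 0 0" --pt "0 0 0 0" --pt "0 0 0 0"

```text
clock: 5.37
position: [520.2, 114.5, 125.3]
ee_rot: [0.094, 0.7, -0.093, 0.701]
contact_force: [-0.2, -2.0, -3.9]
gripper_width: 29.7
```

```bash
python3 - <<'E'
from h import *
a=arm.get_image("scene")[:,:,::-1]
cv2.imwrite("pics/lift.png",cv2.resize(a[130:310,340:520],(500,500),interpolation=2))
E
```

```text
(no output)
```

View pics/lift.png

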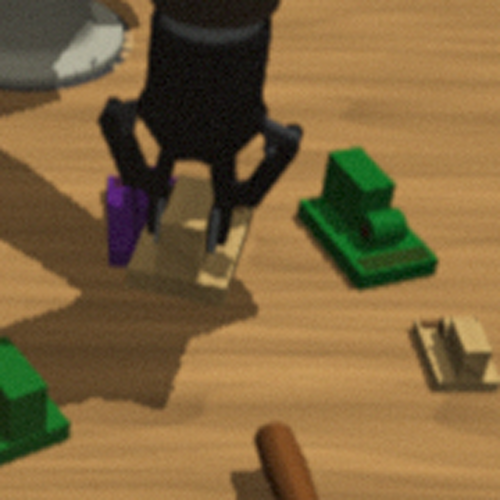

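The bracket is lifted level with a 29.7 mm opening, and the decoys and small bracket are undisturbed. Next I'll turn it to the jig's yaw and carry it over.

Call:
drive_tool --pt "0 0 0 -5" --pt "0 0 0 -5" --pt "0 0 0 -5" --pt "0 0 0 -5" --pt "0 0 0 -5" --pt "0 0 0 -5" --pt "0 0 0 -4.6" --pt "0 0 0 0"

```text
clock: 6.08
position: [518.8, 113.7, 122.2]
ee_rot: [-0.12, 0.699, 0.119, 0.695]
contact_force: [-0.2, 0.3, -1.4]
gripper_width: 28.9
```

Call:
drive_tool --pt "0 -14 -4 0" --pt "0 -28 -8.5 0" --pt "0 -28 -8.5 0" --pt "0 -28 -8.5 0" --pt "0 -28 -8.5 0" --pt "0 -28 -8.5 0" --pt "0 -28 -8.5 0" --pt "0 -28 -8.5 0" --pt "0 -28 -8.5 0" --pt "0 -28 -8.5 0"

```text
clock: 6.92
position: [531.6, -164.6, 122.8]
ee_rot: [-0.118, 0.698, 0.119, 0.696]
contact_force: [0.2, 0.3, -3.2]
gripper_width: 29.7
```

Call:
drive_tool --pt "0 -28 -8.5 0" --pt "0 -28 -8.5 0" --pt "0 -18 -5 0" --pt "0 0 0 0" --pt "0 0 0 0"

```text
clock: 7.33
position: [535.5, -241.1, 122.5]
ee_rot: [-0.117, 0.698, 0.118, 0.696]
contact_force: [0.2, -0.6, -2.2]
gripper_width: 29.6
```

```bash
python3 - <<'E'
from h import *
s=arm.read_state();M=R.from_quat(s["ee_rot"]).as_matrix();print(s["position"].round(1),np.degrees(np.arctan2(M[1,2],M[0,2])),M[:,0].round(4),s["contact_force"])
p=s["position"]
a=arm.get_image("scene")[:,:,::-1].copy();b=arm.get_image("top")[:,:,::-1]
# predicted tall-end bottom corners
for sy in(-35,35):
    P=p+M[:,2]*30+M[:,1]*sy+M[:,0]*27.1
    q=px("scene",P);print(P.round(1),q.round(1), ((q-[150,150])*500/150).round())
cv2.imwrite("pics/jighover.png",cv2.resize(a[150:300,150:300],(500,500),interpolation=2))
E
```

```text
[ 535.5 -241.1  122.5] 19.19856691226891 [-0.0034  0.0011 -1.    ] [ 0.22739173 -0.57816908 -2.1542136 ]
[ 575.2 -264.2   95.3] [212.  243.9] [207. 313.]
[ 552.2 -198.1   95.4] [247.6 236.9] [325. 290.]
```

View pics/jighover.png

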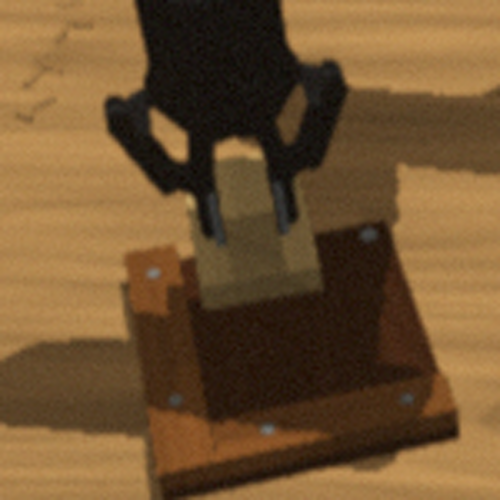

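The observed tall-end lower corners, (205,309) and (323,292), match the predicted (207,313) and (325,290). The bracket sits centred in the grip and about 15 mm short of each fence. Lowering now.

Call:
drive_tool --pt "15 0 0 0" --pt "25 0 0 0" --pt "20 0 0 0" --pt "12 0 0 0" --pt "5 0 0 0" --pt "2 0 0 0" --pt "0 0 0 0" --pt "0 0 0 0"

```text
clock: 8.1
position: [537.5, -240.1, 46.2]
ee_rot: [-0.12, 0.696, 0.119, 0.697]
contact_force: [0.0, 0.1, -2.5]
gripper_width: 29.3
```

Call:
drive_tool --pt "1 0 0 0" --pt "1 0 0 0" --pt "1 0 0 0" --pt "0 0 0 0" --pt "0 0 0 0"

```text
clock: 8.52
position: [536.7, -240.5, 42.4]
ee_rot: [-0.119, 0.697, 0.119, 0.697]
contact_force: [0.0, 0.2, -2.0]
gripper_width: 29.3
```

Call:
drive_tool --pt "1 0 0 0" --pt "1 0 0 0" --pt "1 0 0 0" --pt "0 0 0 0" --pt "0 0 0 0"

```text
clock: 8.93
position: [536.7, -240.4, 39.2]
ee_rot: [-0.119, 0.697, 0.119, 0.697]
contact_force: [-0.2, 0.8, -1.8]
gripper_width: 29.6
```

Call:
drive_tool --pt "0.5 0 0 0" --pt "0.5 0 0 0" --pt "0 0 0 0" --pt "0 0 0 0"

```text
clock: 9.27
position: [536.9, -240.5, 39.2]
ee_rot: [-0.12, 0.697, 0.119, 0.697]
contact_force: [-2.3, 0.8, 5.6]
gripper_width: 29.2
```

On the board, as expected. Sliding first to the side fence (tool -y).

Call:
drive_tool --pt "0 -2 0 0" --pt "0 -2 0 0" --pt "0 -2 0 0" --pt "0 -2 0 0" --pt "0 -2 0 0" --pt "0 -1 0 0" --pt "0 0 0 0" --pt "0 0 0 0"

```text
clock: 9.93
position: [541.0, -250.5, 39.2]
ee_rot: [-0.12, 0.697, 0.119, 0.697]
contact_force: [-0.8, 3.0, 5.5]
gripper_width: 29.3
```

Call:
drive_tool --pt "0 -1 0 0" --pt "0 -1 0 0" --pt "0 -1 0 0" --pt "0 0 0 0" --pt "0 0 0 0"

```text
clock: 10.35
position: [540.8, -251.1, 39.2]
ee_rot: [-0.119, 0.697, 0.121, 0.696]
contact_force: [-4.2, 11.5, 10.0]
gripper_width: 29.2
```

Side fence reached at about 12 N. Now towards the end fence.

Call:
drive_tool --pt "0 0 2 0" --pt "0 0 2 0" --pt "0 0 2 0" --pt "0 0 2 0" --pt "0 0 2 0" --pt "0 0 1.5 0" --pt "0 0 0 0" --pt "0 0 0 0"

```text
clock: 11.02
position: [548.0, -248.4, 39.4]
ee_rot: [-0.118, 0.7, 0.121, 0.694]
contact_force: [-10.4, 7.9, 14.1]
gripper_width: 29.4
```

Call:
drive_tool --pt "0 0 1 0" --pt "0 0 1 0" --pt "0 0 1 0" --pt "0 0 0 0" --pt "0 0 0 0"

```text
clock: 11.43
position: [550.6, -247.4, 39.4]
ee_rot: [-0.118, 0.7, 0.121, 0.694]
contact_force: [-11.8, 7.3, 15.3]
gripper_width: 29.4
```

Call:
drive_tool --pt "0 0 1 0" --pt "0 0 1 0" --pt "0 0 0 0" --pt "0 0 0 0"

```text
clock: 11.77
position: [552.5, -246.7, 39.4]
ee_rot: [-0.118, 0.7, 0.121, 0.694]
contact_force: [-11.7, 6.9, 15.0]
gripper_width: 29.5
```

Call:
drive_tool --pt "0 0 1 0" --pt "0 0 1 0" --pt "0 0 1 0" --pt "0 0 0 0" --pt "0 0 0 0"

```text
clock: 12.18
position: [554.9, -245.9, 39.5]
ee_rot: [-0.118, 0.7, 0.121, 0.693]
contact_force: [-11.5, 6.6, 16.2]
gripper_width: 29.4
```

Call:
drive_tool --pt "0 0 1 0" --pt "0 0 1 0" --pt "0 0 0 0" --pt "0 0 0 0"

```text
clock: 12.52
position: [555.1, -245.8, 39.6]
ee_rot: [-0.118, 0.702, 0.121, 0.692]
contact_force: [-15.8, 4.3, 18.7]
gripper_width: 29.2
```

Contact with the end fence. A little more preload on both, then a check.

Call:
drive_tool --pt "0 -1 1 0" --pt "0 -0.5 0.5 0" --pt "0 0 0 0" --pt "0 0 0 0" --pt "0 0 0 0" --pt "0 0 0 0"

```text
clock: 13.02
position: [555.2, -245.9, 39.7]
ee_rot: [-0.117, 0.703, 0.122, 0.691]
contact_force: [-19.2, 7.8, 22.0]
gripper_width: 29.4
```

```bash
python3 - <<'E'
from h import *
s=arm.read_state();M=R.from_quat(s["ee_rot"]).as_matrix();f=s["contact_force"]
print(s["clock"],s["position"].round(1),"yaw",np.degrees(np.arctan2(M[1,2],M[0,2])),"x",M[:,0].round(4),f.round(1),"u",f[:2]@[.943,.334],"v",f[:2]@[-.334,.943],np.abs(s["joint_vel"]).max(),s["wrist_torque"])
a=arm.get_image("scene")[:,:,::-1];b=arm.get_image("top")[:,:,::-1]
o=np.hstack([cv2.resize(a[200:310,180:290],(400,400),interpolation=2),cv2.resize(b[190:320,330:460],(400,400),interpolation=2)])
cv2.imwrite("pics/seat.png",o)
E
```

```text
13.0167 [ 555.2 -245.9   39.7] yaw 19.433451073680434 x [-0.018   0.0035 -0.9998] [-19.2   7.8  22. ] u -15.542041708591505 v 13.787635034541639 0.0011884505387702192 [2.02118046 5.30802352 0.15344342]
```

View pics/seat.png

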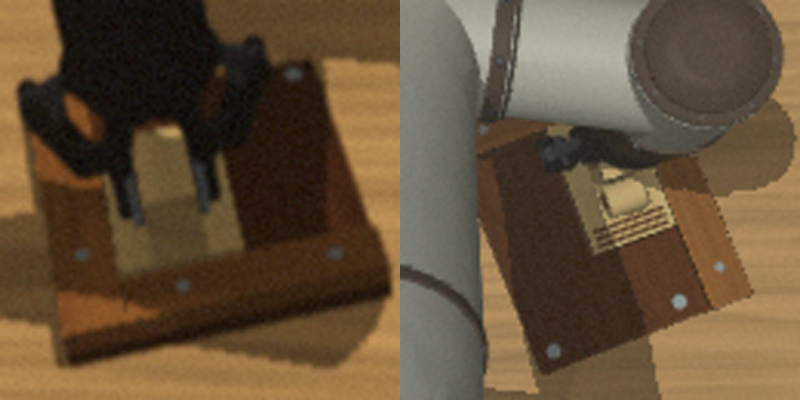

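Call:
drive_tool --pt "0 0 0.5 0" --pt "0 0 0 0" --pt "0 0 0 0" --pt "0 0 0 0" --pt "0 0 0 0" --pt "0 0 0 0" --pt "0 0 0 0" --pt "0 0 0 0"

```text
clock: 13.78
position: [555.2, -245.8, 39.7]
ee_rot: [-0.117, 0.703, 0.122, 0.691]
contact_force: [-20.1, 7.6, 23.5]
gripper_width: 29.5
```

The position is stable, with forces on both fences and the grip held. Handing in.

```bash
python3 -c "
from bench import arm
print(arm.job_done());s=arm.read_state();print(s['clock'],s['position'],s['contact_force'],s['gripper_width'])"
```

```text
the job is handed in; nothing more can be done
None
the job is handed in; nothing more can be done
```

I picked up the larger pale bracket by its block, lowered it onto the jig and slid it against the side fence, then the end fence. I handed it in at about 14 s, still gripped and pressed into the corner. No verdict is reported.

**Last checks before handing in:**
- **Seating:** both camera views show it in the corner against both fences. It looks square: gripper yaw was 19.4° against about 19.5° measured for the jig.
- **Push:** the force readings were about 16 N towards the end fence, 14 N towards the side fence and 23 N downwards. Subtracting friction, I estimate at least 5 N on each fence; I couldn't measure the fence contacts directly.
- **Stability:** the position held steady over the last 0.7 s, and the grip opening was 29.5 mm on the 30 mm block.
- **Tilt:** pressing left the tool tilted about 0.018 rad, against the 0.04 rad limit. If the bracket tilts with it, it is still within tolerance.
- **Disagreement:** the side fence came about 3 mm sooner than my camera estimate, so I seated the bracket by contact force.
- **Bystanders:** nothing in the path touched the small bracket, mallet or gouge. I didn't re-measure where they lie afterwards, and the read-out after hand-in was refused.

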